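Clear the vise, clamp the amplifier module and index it to the work position

TASK

Clear the loose electronic parts off the turntable into the clear bin, then set the amplifier module flat and central between the vise jaws, its length across the gap, and tighten the T-handle clockwise until rising resistance shows that the module is firmly clamped. Then let go, and use the black post to turn the turntable a quarter turn anticlockwise until it clicks into its other detent, with the module still clamped. Leave the other things on the bench where they are.

Things in the scene. Friction and masses are not known exactly. Their poses are not given: they have to be found in the camera images.
- table_centre (a point): Centre of the turntable's top face, on its vertical axis, 45 mm above the bench. The turntable is a silver disc, 308 mm across, carrying a blue screw vise. Axes turn with the disc: z up; y is the clamping direction, from fixed jaw to T-handle; x runs along the jaws. The left-behind parts stand on the disc.
- turntable (a joint): Turn of the disc, rad, anticlockwise from above positive; starts at 0, in a detent. The only other detent is +1.571 (a quarter turn), the disc's green mark then at the green block on the base. A spring plunger clicks between two bumps, 0.05 rad either side of each detent; leaving or entering takes about 10 N at the post, in between 4 N. Stops: -0.25, 1.90.
- post (a point): Black upright round turning post on the disc, 18 mm across, 50 mm high, standing 122 mm from the disc's axis on its -y side; the point is half-way up, 25 mm above the disc's top face. It goes round with the disc.
- fixed_jaw_face (a point): Middle of the clamping face of the fixed blue jaw, 50 mm from the disc's axis on its -y side, 8 mm above the disc. The jaw is 70 mm wide, 20 mm thick and rises 16 mm above the disc. Axes as table_centre.
- pad_face (a point): Middle of the clamping face of the moving jaw's orange pad (70 mm wide, 10 mm thick, top 19 mm above the disc), 8 mm above the disc, facing the fixed jaw. The pad is sprung: carried 10 mm ahead of the blue moving jaw, it gives 1 mm per 20 N (9.5 mm at most). The blue jaw behind it is 18 mm thick, as wide and as low.
- jaw_pad: The orange sprung pad of the moving jaw (see pad_face); origin at the foot of its clamping face.
- t_bar (a point): Centre of the T-handle's cross bar on the screw's vertical axis, 59 mm above the disc and 120 mm from its axis on the +y side. The level steel bar is 70 mm long along the point's x, 12 mm wide and high, with red ball ends (18 mm); below it a 12 mm thick stem stands free for 23 mm above the blue drive head (44 mm square, 30 mm high).
- screw (a joint): Turn of the T-handle, rad, positive clockwise seen from above = tightening (0 to 14). Jaw gap = 106 mm - 2.5 mm per rad; starts at 0.6 to 3.0. Free turning takes 0.12 N m; once the module is pinched, each further rad adds about 45 N of clamping force and 0.12 N m. Clamped means over 20 N; about 1 to 2 rad past the pinch is good; let go, the screw may spring back until some 45 N remain.
- module_centre (a point): Centre (23 mm above the underside) of the amplifier module: aluminium plate with black circuit board, 90 (x) by 70 (y) by 10 mm, and on its middle a black finned heat sink 50 (x) by 26 (y) mm, from 10 to 46 mm above the underside, to lift it by; 0.24 to 0.39 kg. Starts on a green mat 4 mm thick. In the vise its 90 mm length lies along the clamping direction, either way round.
- bin_in (a point): Centre of the inner floor of the clear plastic parts bin, fixed to the bench; outside 200 mm (x) by 150 mm (y) by 40 mm high, walls 4 mm, floor 4 mm thick.
- film_cap_centre (a point): Centre of a blue box capacitor, 32 mm (x) by 18 mm (y) by 33 mm high, 30 g. May be absent.
- transformer_centre (a point): Centre of a black potted transformer with copper top, 33 mm (x) by 28 mm (y) by 30 mm high, 90 g. May be absent.
- can_cap_centre (a point): Centre of a dark blue upright can capacitor, 25 mm across, 40 mm high (z), 35 g. May be absent.
- relay_centre (a point): Centre of a yellow relay, 30 mm (x) by 22 mm (y) by 28 mm high, 35 g. May be absent.
- marker: Bystander: black marker pen lying on the bench, 135 mm long (x), 16 mm thick.
- spool: Bystander: white solder spool standing, 54 mm across, 44 mm high.
- flux_pot: Bystander: small jar with red lid, 48 mm across, 35 mm high.
- driver: Bystander: red-handled screwdriver lying along its x, 150 mm long, under 35 mm high.

How it is judged:
On the way, in this order (a step that is already met when the one before it is completed fails the run):
1. all loose parts are in the bin (x of film_cap_centre in the frame of bin_in between -0.097 and 0.097 m and y of film_cap_centre in the frame of bin_in between -0.072 and 0.072 m and z of each of film_cap_centre, transformer_centre, can_cap_centre, relay_centre in the frame of bin_in below 0.05 m and x of transformer_centre in the frame of bin_in between -0.097 and 0.097 m and y of transformer_centre in the frame of bin_in between -0.072 and 0.072 m and x of can_cap_centre in the frame of bin_in between -0.097 and 0.097 m and y of can_cap_centre in the frame of bin_in between -0.072 and 0.072 m and x of relay_centre in the frame of bin_in between -0.097 and 0.097 m and y of relay_centre in the frame of bin_in between -0.072 and 0.072 m), for 0.2 s.
2. the module is clamped and let go, the turntable still in its first detent (contact force between jaw_pad and module above 20 N and x of module_centre in the frame of table_centre between -0.02 and 0.02 m and y of module_centre in the frame of table_centre between -0.02 and 0.012 m and z of module_centre in the frame of table_centre below 0.03 m and angle between module_centre's own z axis and vertical below 0.1 rad and angle between the x axis of module_centre and the y axis of table_centre, either way round below 0.1 rad and contact force between the fingers and module below 0.5 N and value of joint turntable between -0.06 and 0.06 rad), for 0.2 s.
3. the turntable is in its second detent, the module still clamped (contact force between jaw_pad and module above 20 N and x of module_centre in the frame of table_centre between -0.02 and 0.02 m and y of module_centre in the frame of table_centre between -0.02 and 0.012 m and z of module_centre in the frame of table_centre below 0.03 m and angle between module_centre's own z axis and vertical below 0.1 rad and angle between the x axis of module_centre and the y axis of table_centre, either way round below 0.1 rad and value of joint turntable between 1.521 and 1.621 rad), for 0.2 s.
At the end, for the whole second after the job is handed in: All parts in the bin; module flat between the jaws, length along the clamping direction (0.1 rad), centre within 20 mm of the middle of the jaws' width, pad force above 20 N, hands off; turntable at rest within 0.05 rad of the detent at 1.571 (all of step 1 and all of step 3 and contact force between the fingers and module below 0.5 N and velocity of joint turntable below 0.05 rad/s and linear speed of module below 0.02 m/s); the robot touches nothing.
It fails at once if another thing on the bench (marker, pliers, spool, flux pot, screwdriver) is moved by more than 40 mm (distance of any of marker, spool, flux_pot, driver from where it was at the start of the episode above 0.04 m).
Of film_cap, transformer, can_cap, relay only 2 to 4 are there at a start; the rules pass over those that are not, and their reading is None.
At some moment in a run one of film_cap, transformer, can_cap, relay may be knocked a few centimetres aside while the robot is not near it.
Once in a run the grip may slacken for a moment while it holds something.
It also fails if it takes over 210 s, if anything falls off the work surface, if the arm or the gripper's body presses on something with over 40 N, if the wrist force passes 120 N, or if a joint passes its speed limit or range.

ROBOT

A 6-joint arm with a two-finger parallel gripper is mounted at the origin on the work surface. World frame = base frame: x ahead of the robot, y to its left, z up, the work surface at z = 0. Lengths are in m, angles in rad, forces in N, time in s.
With the tool pointing down it reaches from about 0.275 to 0.825 m from the base axis. Payload 4.9 kg.
Tool frame: the origin (TCP) lies midway between the tips of the shut fingers; the grasp point (between the pads) lies 19 mm behind it (grip_point_offset is the distance from the TCP to the grasp point, in m); z points along the fingers, x is the direction in which the jaws open and shut, and the axes are right-handed (so a half turn about z gives the same grasp; the last joint's range is limited). The gripper opens to 85 mm and grips with 20 to 120 N. Pads are 22 mm wide; open, the fingers measure 114 mm over their backs; the gripper's body (76 mm by 85 mm) begins 54 mm behind the grasp point. The pads swing forward as they close: fully open they stand 13 mm farther back than shut.
Start: joints at [1.184, 0.326, -0.193, 1.052, 0, 1.437], TCP at [0.138, 0.533, 0.231] pointing down, gripper open.
Joint ranges: [-2.65, 2.65], [-0.97, 1.79], [-1.3, 1.35], [-1.93, 2.1], [-1.47, 1.37], [-3.14, 3.14]. Speed limits (rad/s): [2.57, 2.57, 3.14, 3.14, 3.14, 3.14].

INTERFACE

Orientations are given as a rotation vector (axis times angle).
In Python, from cell import * gives the robot as it stands. Calls block until the motion is done:
- movep(position, orientation): joint-space move of the TCP to a pose.
- move_l(position, velocity=0.15, rot=None, until_force=None): straight line of the TCP; rot=None keeps the orientation; velocity is the mean speed in m/s. With until_force (N) it stops when the force on the tool has changed by that much, and returns True; else False.
- set_joints(angles): joint-space move.
- let_go() and grab(newtons=None): open the fingers fully, or close them until they stop; newtons is the grip in N (None keeps the last).
- sleep(seconds).
- ik(position, orientation): joint angles nearest the present ones, or None.
- get_state(): the state.
- grab_frame(name): name is "scene" or "top"; returns a dict with "img" (384x512x3 uint8, red, green, blue), "fx", "fy", "cx", "cy" (pixels), "cam_to_world" (4x4, takes a point from camera to world coordinates). Camera axes: x right, y down, z forward; pixel columns grow to the right and rows downward; lengths in m; the calibration is good to about 2 mm. A picture is of the moment at which its call begins. There is no depth.
A pose or a line that the arm cannot do raises MotionError and nothing moves.
- sign_off(): hands the job in, once; it reports no verdict.
Trained networks look in the newest picture that a camera, given by its name, has taken for a name from the list of things; names that differ only in an ending like _2 or _b are one class to them, and where a whole thing is asked for, a point or a joint stands for the part that bears it (a point fixed in the world has none). Each returns a list of dicts, best first, with "score" (0 to 1); they miss things now and then, are a little off and sometimes report something else, mostly with a low value. They report only what shows in the picture. A call takes as long as a camera call.
- spot_in(camera, name): "centre" ([column, row] in pixels, amid what is visible of it).
- silhouettes(camera, name): "mask" (384x512 bool, what is visible of it) and "centre" ([column, row] in pixels, amid what is visible of it).
- tip_of(camera, name): "centre" ([column, row] in pixels: a listed point, or the origin of a listed thing).
The state is a dict: "clock": time; "q": joint angles; "joint_velocities": joint speeds; "tau": joint torques, N m; "position": TCP position; "eef_rot": TCP orientation; "contact_force": force on the tool from outside, world axes, zero at the start; "wrist_torque": the same for the moment, N m; "finger_gap": opening from 0.0 (shut) to 1.0 (fully open).
Only numpy, scipy, OpenCV 4.12 (cv2) and the standard library are available. Lean on these libraries where they do the work, as an engineer would, in place of code of your own. Each camera call takes 0.05 s, during which the arm holds its last target. There are 200 camera calls.

## Working session

There is one attempt and no reset: what is moved stays moved. The work goes in short steps, each a Python script; the robot and the scene stay as the last script left them, time stands still between calls to the robot, and variables do not carry over. Pictures are saved under pics/ and viewed, about 12 in all and at most 16, crops included, and the job is handed in when it is done.

```bash
mkdir -p pics; ls; cat > h.py <<'E'
from cell import *
import numpy as np, cv2
from scipy.spatial.transform import Rotation as R
def pix2w(f,uv,z):
    T=np.array(f["cam_to_world"]);d=T[:3,:3]@np.array([(uv[0]-f["cx"])/f["fx"],(uv[1]-f["cy"])/f["fy"],1])
    return T[:3,3]+d*(z-T[2,3])/d[2]
def w2pix(f,p):
    T=np.array(f["cam_to_world"]);c=T[:3,:3].T@(np.array(p)-T[:3,3])
    return np.array([f["fx"]*c[0]/c[2]+f["cx"],f["fy"]*c[1]/c[2]+f["cy"]])
def save(f,n,crop=None,s=1):
    im=f["img"][:,:,::-1]
    if crop: im=im[crop[1]:crop[3],crop[0]:crop[2]]
    cv2.imwrite("pics/"+n,cv2.resize(im,None,fx=s,fy=s,interpolation=cv2.INTER_CUBIC))
def down(yaw):  # tool z down, tool x along world angle yaw
    c,s=np.cos(yaw),np.sin(yaw)
    return R.from_matrix(np.array([[c,s,0],[s,-c,0],[0,0,-1]])).as_rotvec()
E
python3 - <<'E'
from h import *
fs=grab_frame("scene");ft=grab_frame("top")
save(fs,"s0.png",s=1.5);save(ft,"t0.png",s=1.5)
for n,f in(("top",ft),("scene",fs)):
  T=np.array(f["cam_to_world"]);print(n,T[:3,3].round(3),T[:3,2].round(2),f["fx"])
  for t,z in(("table_centre",.045),("post",.07),("fixed_jaw_face",.053),("pad_face",.053),("t_bar",.104),("module_centre",.027),("bin_in",.004),("film_cap_centre",.0615),("transformer_centre",.06),("can_cap_centre",.065),("relay_centre",.059),("marker",.008),("spool",.022),("flux_pot",.017),("driver",.015)):
    r=tip_of(n,t)
    print(t,[(round(x["score"],2),np.round(x["centre"]).tolist(),pix2w(f,x["centre"],z).round(3).tolist()) for x in r[:2]])
E
```

```text
pics
top [0.328 0.009 1.376] [ 0.18  0.   -0.98] 456.9683311938563
table_centre [(0.88, [246.0, 192.0], [0.549, 0.007, 0.045])]
post [(0.91, [289.0, 180.0], [0.58, -0.12, 0.07])]
fixed_jaw_face [(0.87, [263.0, 186.0], [0.566, -0.044, 0.053]), (0.67, [247.0, 211.0], [0.492, 0.004, 0.053])]
pad_face [(0.64, [232.0, 191.0], [0.551, 0.049, 0.053]), (0.32, [238.0, 164.0], [0.634, 0.03, 0.053])]
t_bar [(0.71, [246.0, 179.0], [0.577, 0.005, 0.104]), (0.48, [208.0, 197.0], [0.527, 0.114, 0.104])]
module_centre [(0.6, [353.0, 211.0], [0.492, -0.312, 0.027])]
bin_in [(0.95, [134.0, 201.0], [0.533, 0.345, 0.004])]
film_cap_centre [(0.47, [248.0, 193.0], [0.544, 0.002, 0.061]), (0.32, [326.0, 131.0], [0.729, -0.234, 0.061])]
transformer_centre [(0.49, [236.0, 167.0], [0.623, 0.034, 0.06])]
can_cap_centre [(0.37, [246.0, 179.0], [0.584, 0.005, 0.065]), (0.27, [196.0, 246.0], [0.394, 0.151, 0.065])]
relay_centre [(0.39, [249.0, 214.0], [0.482, -0.001, 0.059])]
marker [(0.74, [192.0, 242.0], [0.408, 0.167, 0.008]), (0.25, [208.0, 195.0], [0.549, 0.121, 0.008])]
spool [(0.54, [166.0, 131.0], [0.746,
[... 469 characters left out ...]
 123.0], [0.5, -0.31, 0.027])]
bin_in [(0.55, [357.0, 329.0], [0.54, 0.344, 0.004])]
film_cap_centre [(0.5, [274.0, 192.0], [0.531, -0.002, 0.062])]
transformer_centre [(0.67, [243.0, 216.0], [0.628, 0.022, 0.06])]
can_cap_centre [(0.7, [260.0, 203.0], [0.579, 0.013, 0.065])]
relay_centre [(0.51, [290.0, 184.0], [0.484, -0.008, 0.059]), (0.31, [303.0, 218.0], [0.511, 0.094, 0.059])]
marker [(0.7, [356.0, 236.0], [0.407, 0.17, 0.008]), (0.53, [264.0, 205.0], [0.551, -0.014, 0.008])]
spool [(0.95, [248.0, 341.0], [0.744, 0.265, 0.022])]
flux_pot [(0.79, [156.0, 173.0], [0.751, -0.237, 0.017])]
driver [(0.84, [289.0, 145.0], [0.388, -0.159, 0.015]), (0.33, [282.0, 212.0], [0.526, 0.03, 0.015])]
```

View pics/t0.png

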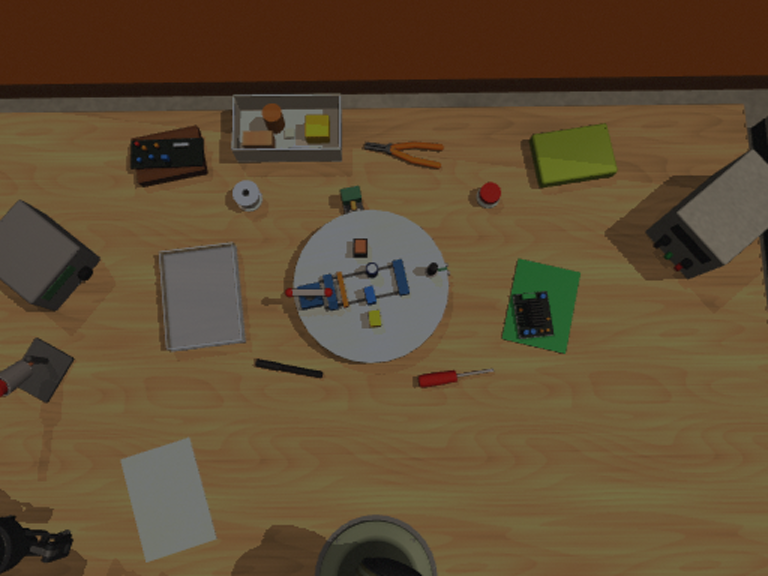

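View pics/s0.png

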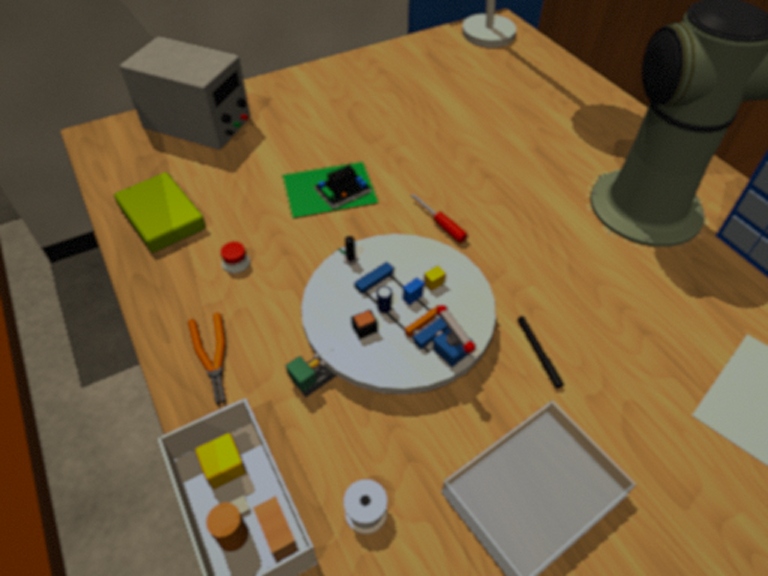

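```bash
python3 - <<'E'
from h import *
fs=grab_frame("scene");ft=grab_frame("top")
save(fs,"s1.png",(190,145,340,270),5);save(ft,"t1.png",(185,135,305,245),6)
for n,f in(("top",ft),("scene",fs)):
  for t,z in(("film_cap_centre",.0615),("transformer_centre",.06),("can_cap_centre",.065),("relay_centre",.059),("module_centre",.027),("t_bar",.104),("jaw_pad",.064)):
    for x in silhouettes(n,t)[:2]:
      m=x["mask"];c=max(cv2.findContours(m.astype(np.uint8),0,1)[0],key=cv2.contourArea)
      r=cv2.minAreaRect(c);b=np.array([pix2w(f,p,z)[:2] for p in cv2.boxPoints(r)])
      e=[b[1]-b[0],b[2]-b[1]]
      print(n,t,round(x["score"],2),m.sum(),b.mean(0).round(3),[(round(np.linalg.norm(v)*1e3),round(np.degrees(np.arctan2(v[1],v[0])))) for v in e])
E
```

```text
top film_cap_centre 0.46 48 [0.533 0.006] [(13, -76), (31, -167)]
top film_cap_centre 0.27 133 [0.538 0.127] [(19, -2), (79, -93)]
top transformer_centre 0.67 122 [0.629 0.023] [(30, -91), (36, 179)]
top can_cap_centre 0.55 56 [0.582 0.001] [(20, -91), (24, 179)]
top relay_centre 0.71 101 [0.539 0.126] [(82, -91), (15, 180)]
top relay_centre 0.57 60 [ 0.487 -0.005] [(17, -91), (26, 179)]
top module_centre 0.94 683 [ 0.498 -0.314] [(72, -84), (88, -177)]
top module_centre 0.19 7978 [0.561 0.005] [(312, -44), (312, -137)]
top t_bar 0.62 157 [0.532 0.122] [(85, -91), (20, 180)]
top jaw_pad 0.51 84 [0.546 0.059] [(10, -79), (70, -169)]
scene film_cap_centre 0.67 169 [0.532 0.004] [(48, -157), (31, 97)]
scene transformer_centre 0.78 284 [0.627 0.023] [(42, 174), (47, 77)]
scene can_cap_centre 0.68 154 [ 0.581 -0.001] [(24, 151), (50, 61)]
scene can_cap_centre 0.41 10145 [0.566 0.018] [(307, -114), (331, 151)]
scene relay_centre 0.68 175 [0.551 0.061] [(66, -163), (21, 93)]
scene relay_centre 0.64 153 [ 0.485 -0.005] [(42, -158), (34, 96)]
scene module_centre 0.65 609 [ 0.504 -0.313] [(104, -170), (98, 80)]
scene t_bar 0.72 299 [0.539 0.122] [(33, -166), (88, 90)]
scene t_bar 0.3 224 [0.641 0.052] [(35, -177), (39, 84)]
scene jaw_pad 0.63 140 [0.554 0.065] [(63, -167), (16, 90)]
```

View pics/t1.png

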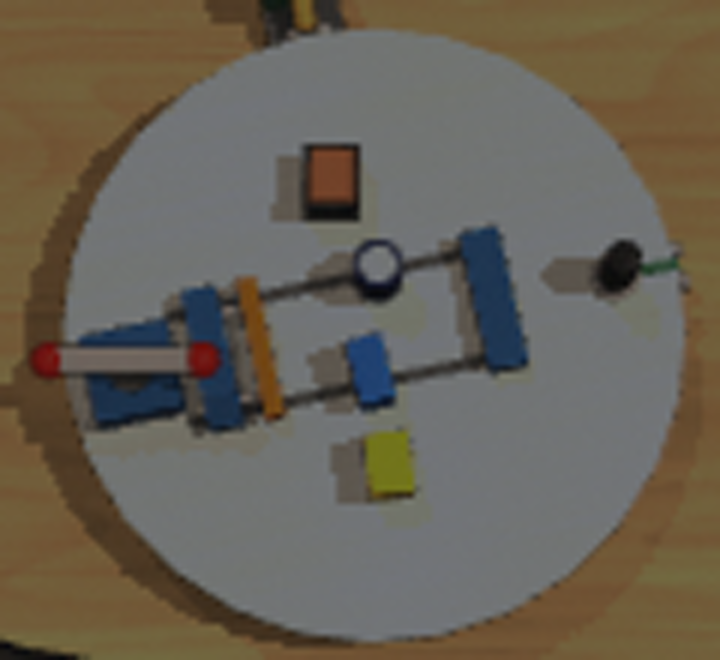

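View pics/s1.png

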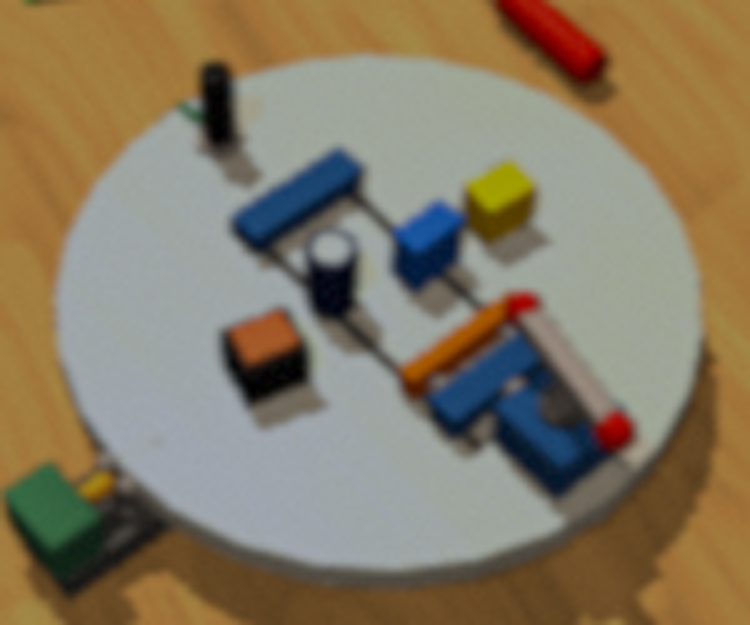

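```bash
cat >> h.py <<'E'
def best(p,yaw):
    q0=np.array(get_state()["q"]);o=[]
    for k in(0,1):
        r=down(yaw+k*np.pi);q=ik(list(p),list(r))
        if q is not None:o.append((np.abs(np.array(q)-q0).max()+.3*abs(q[5]),r))
    return list(min(o,key=lambda a:a[0])[1])
H=.22
def hop(p,yaw):   # raise, travel, stay at height H above p
    s=get_state()["position"]
    if s[2]<H-.01: move_l([s[0],s[1],H],.25)
    r=best([p[0],p[1],H],yaw);movep([p[0],p[1],H],r);return r
def gap(): return round(get_state()["finger_gap"]*85,1)
def pick(xy,yaw,z,N=50):
    hop(xy,yaw);move_l([*xy,z+.03],.25)
    hit=move_l([*xy,z],.05,until_force=8);g0=get_state()["position"][2];grab(N);g1=gap()
    move_l([*xy,H],.2);print("pick hit",hit,"z",round(g0,3),"gap mm",g1,gap(),"t",round(get_state()["clock"],1))
    return gap()
def drop(xy,yaw,z):
    hop(xy,yaw);print("before drop",gap());move_l([*xy,z],.2,until_force=8);let_go();move_l([*xy,H],.3)
def loc(t,z,cams=("top","scene")):
    for n in cams:
        f=grab_frame(n)
        for x in silhouettes(n,t)[:2]:
            m=x["mask"].astype(np.uint8);c=max(cv2.findContours(m,0,1)[0],key=cv2.contourArea)
            b=np.array([pix2w(f,p,z)[:2] for p in cv2.boxPoints(cv2.minAreaRect(c))]);e=[b[1]-b[0],b[2]-b[1]]
            print(n,t,round(x["score"],2),m.sum(),b.mean(0).round(3),[(round(np.linalg.norm(v)*1e3),round(np.degrees(np.arctan2(v[1],v[0]))%180)) for v in e])
E
python3 - <<'E'
from h import *
if pick([.628,.023],np.pi/2,.048)>5:
    drop([.595,.345],np.pi/2,.03)
for t,z in(("transformer_centre",.02),("relay_centre",.059),("can_cap_centre",.065),("film_cap_centre",.0615)): loc(t,z)
f=grab_frame("scene");save(f,"s2.png",s=1.5)
E
```

```text
pick hit False z 0.048 gap mm 27.2 27.1 t 8.0
before drop 27.2
top transformer_centre 0.61 108 [0.595 0.345] [(30, 89), (31, 2)]
scene transformer_centre 0.8 334 [0.597 0.347] [(40, 176), (33, 81)]
scene transformer_centre 0.74 190 [ 0.374 -0.122] [(30, 24), (81, 93)]
top relay_centre 0.65 79 [ 0.488 -0.003] [(20, 89), (32, 179)]
scene relay_centre 0.61 10210 [0.564 0.017] [(331, 151), (311, 54)]
scene relay_centre 0.56 167 [ 0.484 -0.003] [(32, 151), (45, 57)]
top can_cap_centre 0.59 158 [0.537 0.124] [(90, 92), (20, 2)]
scene can_cap_centre 0.73 194 [ 0.404 -0.086] [(29, 24), (79, 93)]
scene can_cap_centre 0.5 169 [ 0.581 -0.001] [(24, 151), (50, 61)]
top film_cap_centre 0.43 255 [0.395 0.161] [(19, 170), (131, 78)]
scene film_cap_centre 0.56 176 [0.531 0.004] [(50, 23), (31, 97)]
```

Clean. Next the relay, the can, then the film capacitor.

```bash
python3 - <<'E'
from h import *
if pick([.486,-.003],np.pi/2,.048)>5:
    drop([.475,.345],np.pi/2,.03)
loc("relay_centre",.02);loc("can_cap_centre",.065,("scene",))
f=grab_frame("scene");save(f,"s2.png",s=1.5)
E
```

```text
pick hit False z 0.048 gap mm 21.6 20.9 t 16.9
before drop 21.1
top relay_centre 0.5 71 [0.477 0.347] [(24, 89), (24, 2)]
top relay_centre 0.19 8079 [0.562 0.006] [(311, 136), (311, 43)]
scene relay_centre 0.67 270 [0.477 0.346] [(45, 176), (29, 76)]
scene relay_centre 0.66 146 [0.534 0.038] [(68, 12), (18, 88)]
```

View pics/s2.png

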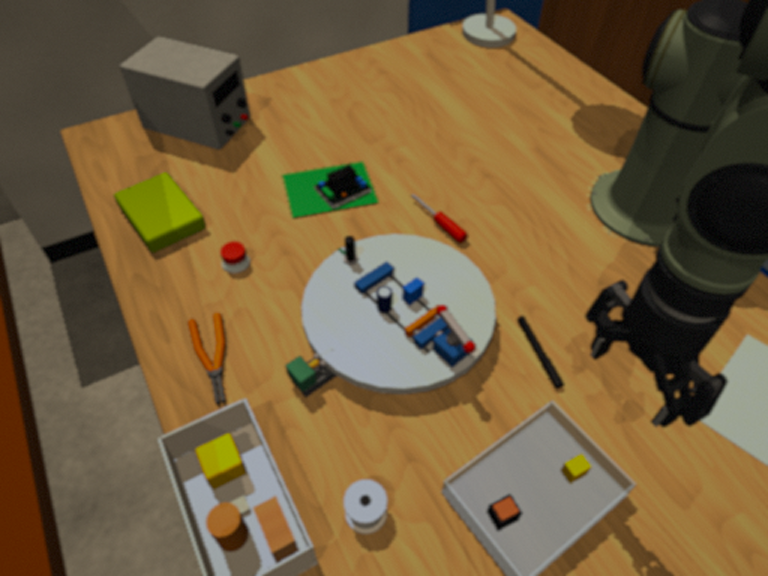

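```bash
python3 - <<'E'
from h import *
d=np.radians
if pick([.581,-.001],d(43),.054)>5:
    drop([.555,.345],np.pi/2,.034)
loc("can_cap_centre",.02);loc("film_cap_centre",.0615)
if pick([.532,.004],d(13),.050)>5:
    drop([.515,.345],np.pi/2,.032)
loc("film_cap_centre",.02);loc("jaw_pad",.064)
f=grab_frame("scene");save(f,"s3.png",s=1.5)
E
```

```text
pick hit False z 0.054 gap mm 23.7 23.8 t 25.5
before drop 23.6
top can_cap_centre 0.43 68 [0.557 0.348] [(21, 136), (31, 45)]
scene can_cap_centre 0.59 246 [0.552 0.345] [(42, 28), (26, 122)]
scene film_cap_centre 0.67 195 [0.53  0.005] [(34, 151), (49, 59)]
pick hit False z 0.05 gap mm 31.2 31.0 t 34.0
before drop 31.1
top film_cap_centre 0.65 95 [0.514 0.347] [(39, 89), (21, 2)]
scene film_cap_centre 0.84 250 [0.513 0.345] [(31, 7), (37, 92)]
scene jaw_pad 0.61 142 [0.554 0.063] [(66, 13), (17, 90)]
scene jaw_pad 0.22 288 [ 0.754 -0.199] [(40, 178), (67, 83)]
```

View pics/s3.png

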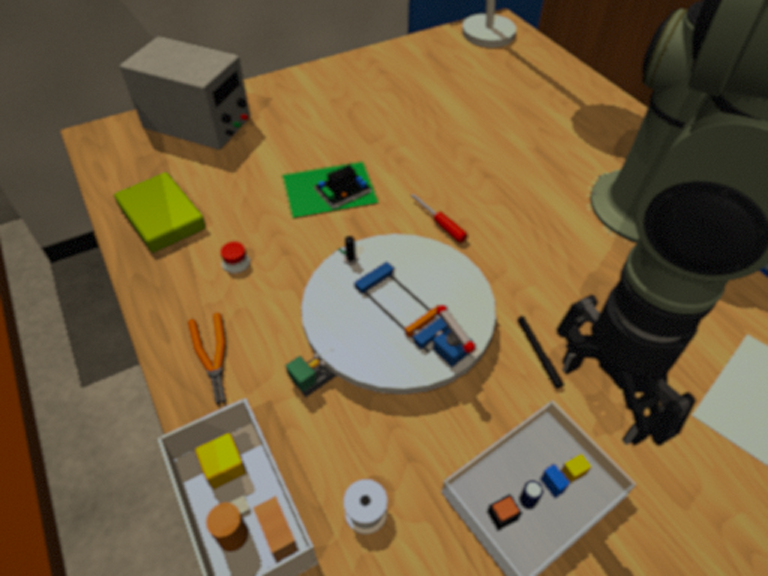

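```bash
cat > fit.py <<'E'
from h import *
from scipy.optimize import minimize
def box(c,l,z0,z1,yaw):
    C,S=np.cos(yaw),np.sin(yaw)
    return [[c[0]+C*a*l[0]/2-S*b*l[1]/2,c[1]+S*a*l[0]/2+C*b*l[1]/2,z] for a in(-1,1) for b in(-1,1) for z in(z0,z1)]
K=8
def hull(f,bs,m,u0,v0):
    im=np.zeros(m.shape,np.uint8)
    for b in bs:
        p=np.array([(w2pix(f,q)-[u0,v0]+.5)*K for q in b],np.float32)
        cv2.fillConvexPoly(im,cv2.convexHull(p).round().astype(np.int32),1)
    return im>0
def mask(cam,name,near,f):
    c=[x for x in silhouettes(cam,name) if np.linalg.norm(np.array(x["centre"])-w2pix(f,near))<15 and x["mask"].sum()<1500]
    if not c: print("no",cam,name);return None
    m=c[0]["mask"];v,u=np.nonzero(m);u0,u1,v0,v1=u.min()-10,u.max()+11,v.min()-10,v.max()+11
    return u0,v0,cv2.resize(m[v0:v1,u0:u1].astype(np.float32),None,fx=K,fy=K,interpolation=cv2.INTER_CUBIC)>.5
def fit(items,x0,step):  # items: (frame,(u0,v0,mask),fn(x)->boxes)
    items=[i for i in items if i[1] is not None]
    def ious(x):
        o=[]
        for f,(u0,v0,m),fn in items:
            h=hull(f,fn(x),m,u0,v0);o.append((h&m).sum()/(h|m).sum())
        return o
    S=np.vstack([x0]+[np.array(x0)+np.eye(len(x0))[i]*step[i] for i in range(len(x0))])
    r=minimize(lambda x:-sum(ious(x)),x0,method="Nelder-Mead",options=dict(initial_simplex=S,maxiter=300))
    return r.x,np.round(ious(r.x),2)
def vise(x): # x,y,yaw,pady
    C,S=np.cos(x[2]),np.sin(x[2]);P=lambda a,b:[x[0]+C*a-S*b,x[1]+S*a+C*b]
    return dict(fixed_jaw_face=[box(P(0,-.06),(.07,.02),.045,.061,x[2])],
      jaw_pad=[box(P(0,x[3]+.005),(.07,.01),.045,.064,x[2])],
      post=[[[P(0,-.122)[0]+.009*np.cos(t),P(0,-.122)[1]+.009*np.sin(t),z] for t in np.arange(0,6.28,.4) for z in(.045,.095)]])
def mod(x,z=.004):
    return [box(x[:2],(.09,.07),z,z+.01,x[2]),box(x[:2],(.05,.026),z+.01,z+.046,x[2])]
E
python3 - <<'E'
from fit import *
hop([.3,.3],1.5)
F={c:grab_frame(c) for c in("top","scene")}
near=dict(fixed_jaw_face=[.571,-.053,.053],jaw_pad=[.548,.06,.055],post=[.585,-.12,.07])
M={(c,n):mask(c,n,near[n],F[c]) for c in F for n in near}
for cs in(("top",),("scene",),("top","scene")):
    its=[(F[c],M[c,n],(lambda x,n=n:vise(x)[n])) for c in cs for n in near]
    x,i=fit(its,[.556,.005,.22,.05],[.01,.01,.1,.006]);print(cs,x.round(4),i)
MM={c:mask(c,"module_centre",[.5,-.313,.02],F[c]) for c in F}
for cs in(("top",),("scene",),("top","scene")):
    x,i=fit([(F[c],MM[c],mod) for c in cs],[.5,-.313,.05],[.01,.01,.15]);print("mod",cs,x.round(4),i)
a=F["top"]["img"][125:265,185:385,::-1]
cv2.imwrite("pics/t4.png",cv2.convertScaleAbs(cv2.resize(a,None,fx=4,fy=4,interpolation=cv2.INTER_CUBIC),alpha=2))
E
```

```text
no top fixed_jaw_face
no top post
no scene fixed_jaw_face
no scene post
('top',) [0.5585 0.0047 0.2027 0.0509] [0.83]
('scene',) [0.5619 0.0038 0.2567 0.0509] [0.71]
('top', 'scene') [0.559  0.0048 0.2055 0.0505] [0.81 0.69]
mod ('top',) [ 0.4995 -0.3197  0.1024] [0.95]
mod ('scene',) [ 0.4967 -0.3221  0.1251] [0.94]
mod ('top', 'scene') [ 0.4979 -0.3205  0.1038] [0.93 0.92]
```

View pics/t4.png

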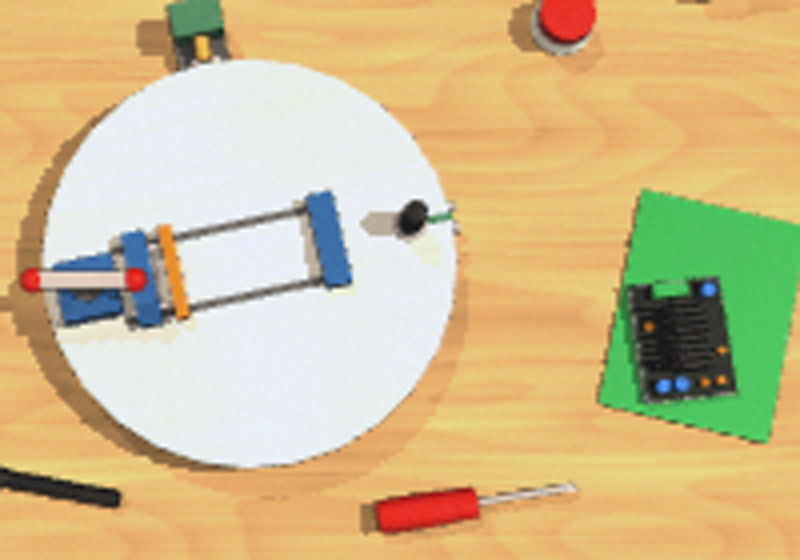

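```bash
python3 - <<'E'
from fit import *
F={c:grab_frame(c) for c in("top","scene")}
def cm(c,near,kind):
    f=F[c];u,v=w2pix(f,near).round().astype(int);w=16 if c=="top" else 24
    u0,v0=u-w,v-w;a=cv2.resize(f["img"][v0:v+w,u0:u+w],None,fx=K,fy=K,interpolation=cv2.INTER_CUBIC)
    h,s,V=cv2.split(cv2.cvtColor(a,cv2.COLOR_RGB2HSV))
    m=((h>95)&(h<125)&(s>100)) if kind=="b" else ((h>3)&(h<22)&(s>120))
    n,l,st,ce=cv2.connectedComponentsWithStats(m.astype(np.uint8))
    k=min((i for i in range(1,n) if st[i,4]>1500),key=lambda i:np.linalg.norm(ce[i]-w*K))
    return u0,v0,l==k
near=dict(fixed_jaw_face=[.571,-.053,.053],jaw_pad=[.548,.062,.055])
M={(c,n):cm(c,near[n],"b" if n[0]=="f" else "o") for c in F for n in near}
vis=np.hstack([cv2.resize(M[k][2].astype(np.uint8)*255,(190,190)) for k in M]);cv2.imwrite("pics/m.png",vis)
print([int(M[k][2].sum()/64) for k in M])
for cs in(("top",),("scene",),("top","scene")):
    its=[(F[c],M[c,n],(lambda x,n=n:vise(x)[n])) for c in cs for n in near]
    x,i=fit(its,[.556,.005,.21,.05],[.01,.01,.06,.006]);print(cs,x.round(4),i)
E
```

```text
[145, 81, 208, 152]
('top',) [0.5577 0.0043 0.2074 0.0508] [0.82 0.9 ]
('scene',) [0.5575 0.0022 0.22   0.0501] [0.7  0.68]
('top', 'scene') [0.5575 0.0044 0.2051 0.0508] [0.82 0.91 0.7  0.66]
```

```bash
python3 - <<'E'
from fit import *
pick([.498,-.3205],.115+np.pi/2,.023,90)
C=[.5575,.0042]
# keep same tool handedness: choose nearest yaw
hop(C,.208);print(gap(),np.round(get_state()["q"],2));move_l([*C,.094],.15)
f=grab_frame("top");g=grab_frame("scene")
a=lambda f,c:cv2.resize(f["img"][c[1]:c[3],c[0]:c[2],::-1],(390,390),interpolation=cv2.INTER_CUBIC)
cv2.imwrite("pics/h5.png",cv2.convertScaleAbs(np.hstack([a(f,(200,145,290,235)),a(g,(205,140,325,260))]),alpha=1.5))
print(gap(),get_state()["clock"])
E
```

```text
pick hit False z 0.023 gap mm 24.4 24.4 t 45.3
24.2 [-0.13  0.35 -0.19  1.03 -0.   -1.9 ]
24.5 47.6
```

View pics/h5.png

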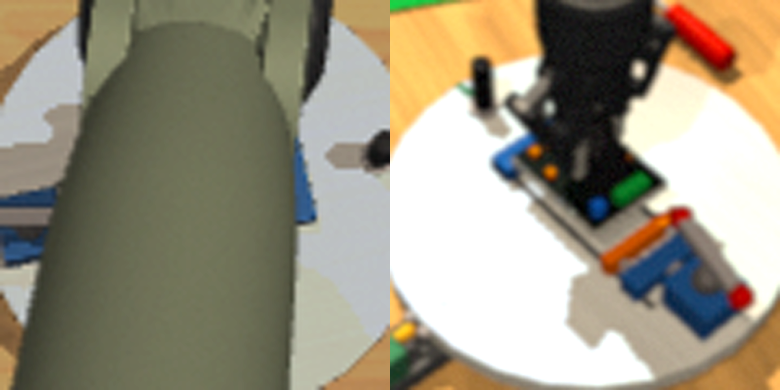

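```bash
python3 - <<'E'
from fit import *
g=grab_frame("scene")
for z in(.075,.085):
  print(z,[w2pix(g,p).round(1).tolist() for p in box([.5575,.0042],(.09,.07),z,z,.208+np.pi/2)[::2]])
m=mask("scene","module_centre",[.5575,.0042,.08],g)
if m is not None:
  print(m[:2],m[2].sum()/64)
  def fn(x):return mod([x[0],x[1],x[2]],.075)
  print(fit([(g,m,fn)],[.5575,.0042,.208+np.pi/2],[.008,.008,.08]))
a=g["img"][150:240,220:320,::-1].copy();a=cv2.resize(a,None,fx=6,fy=6,interpolation=cv2.INTER_CUBIC);a=cv2.convertScaleAbs(a,alpha=1.5)
for z,c in((.075,(0,0,255)),(.085,(255,255,0))):
  P=np.array([w2pix(g,p) for p in np.array(box([.5575,.0042],(.09,.07),z,z,.208+np.pi/2))[[0,2,6,4]]])
  cv2.polylines(a,[((P-[220,150]+.5)*6).astype(np.int32)],True,c,1)
P=np.array([w2pix(g,p) for p in np.array(vise([.5575,.0042,.208,.0505])["jaw_pad"][0])[[1,3,7,5]]]);cv2.polylines(a,[((P-[220,150]+.5)*6).astype(np.int32)],True,(0,255,0),1)
P=np.array([w2pix(g,p) for p in np.array(vise([.5575,.0042,.208,.0505])["fixed_jaw_face"][0])[[1,3,7,5]]]);cv2.polylines(a,[((P-[220,150]+.5)*6).astype(np.int32)],True,(0,255,0),1)
cv2.imwrite("pics/h6.png",a)
E
```

```text
0.075 [[242.0, 190.5], [264.4, 175.9], [267.7, 214.1], [290.2, 198.0]]
0.085 [[241.9, 187.8], [264.5, 173.1], [267.8, 211.4], [290.5, 195.3]]
(np.int64(234), np.int64(168)) 805.75
(array([0.55705998, 0.0046033 , 1.78878519]), array([0.76]))
```

View pics/h6.png

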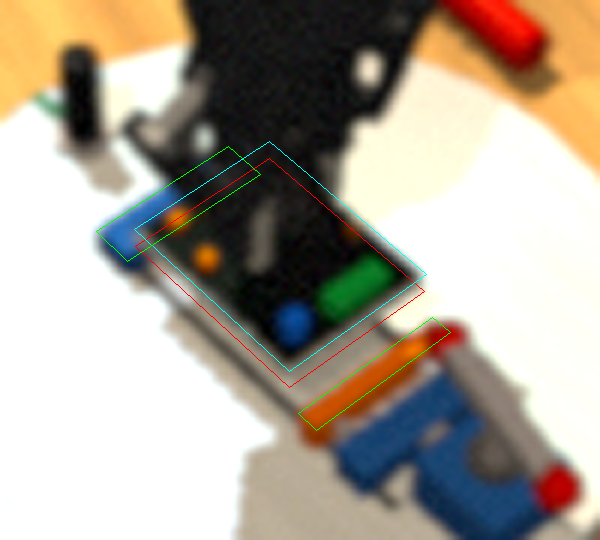

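```bash
python3 - <<'E'
from fit import *
C=[.5575,.0042]
hit=move_l([*C,.061],.04,until_force=8)
s=get_state();print(hit,np.round(s["position"],4),np.round(s["contact_force"],1),gap())
f=grab_frame("scene");save(f,"h7.png",(210,140,330,240),5)
E
```

```text
True [0.5569 0.0043 0.0646] [ 0.  -1.   4.5] 24.4
```

View pics/h7.png

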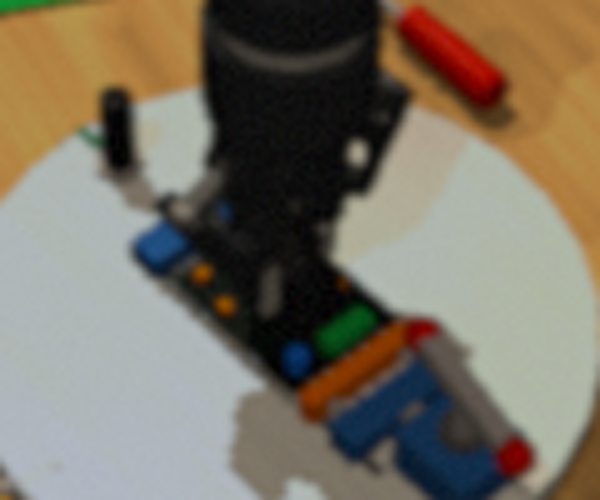

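```bash
python3 - <<'E'
from fit import *
C=np.array([.5575,.0042])
let_go();move_l([C[0]-.0,C[1],H],.2)
move_l([.45,-.12,H],.3)
s=get_state();print(s["clock"],np.round(s["q"],2))
F={c:grab_frame(c) for c in("top","scene")}
M={c:mask(c,"module_centre",[*C,.06],F[c]) for c in F}
print("mod",fit([(F[c],M[c],lambda x:mod(x,.045)) for c in F],[*C,.208+np.pi/2],[.006,.006,.08]))
loc("t_bar",.104)
T=[.5327,.1216]
for y in(0,-.3,np.pi): 
    q=ik([*T,.087],list(down(y)));print(y,None if q is None else np.round(q,2))
a=lambda f,c:cv2.resize(f["img"][c[1]:c[3],c[0]:c[2],::-1],(390,390),interpolation=cv2.INTER_CUBIC)
cv2.imwrite("pics/h8.png",cv2.convertScaleAbs(np.hstack([a(F["top"],(190,145,290,245)),a(F["scene"],(210,145,320,255))]),alpha=1.5))
E
```

```text
50.6917 [-0.42  0.18 -0.42  0.98 -0.   -2.2 ]
mod (array([0.55649074, 0.00503537, 1.77105274]), array([0.95, 0.92]))
top t_bar 0.58 161 [0.532 0.121] [(88, 89), (20, 180)]
scene t_bar 0.67 9953 [0.584 0.045] [(299, 59), (312, 138)]
scene t_bar 0.53 264 [0.54  0.122] [(31, 14), (85, 90)]
0 [ 0.09  0.46 -0.4   0.71  0.    1.66]
-0.3 [ 0.09  0.46 -0.4   0.71  0.    1.96]
3.141592653589793 [ 0.09  0.46 -0.4   0.71  0.   -1.48]
```

View pics/h8.png

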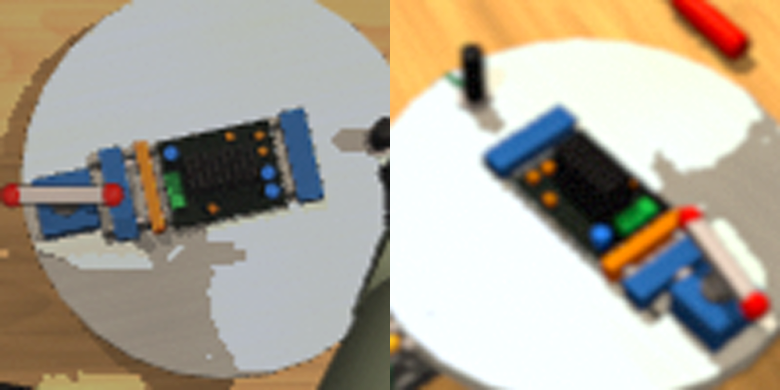

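```bash
cat > turn.py <<'E'
from h import *
T=[.5327,.1216]
def turn(dq,step=.35,mmax=.6):
    q=list(get_state()["q"]);end=q[5]+dq;n=0
    while q[5]<end-1e-6:
        q[5]=min(q[5]+step,end);set_joints(q);s=get_state();n+=1
        print(round(q[5],2),"M",np.round(s["wrist_torque"],2),"F",np.round(s["contact_force"],1),gap(),round(s["clock"],1))
        if abs(s["wrist_torque"][2])>mmax or np.linalg.norm(s["contact_force"])>60: print("stop");break
def grip_bar(yaw,N=70):
    r=list(down(yaw));s=get_state()["position"]
    q=ik([*T,.16],r);print("q6",round(q[5],2));set_joints(q)
    move_l([*T,.087],.12,until_force=8);grab(N)
    s=get_state();print("grip",gap(),np.round(s["position"],4),np.round(s["contact_force"],1),np.round(s["wrist_torque"],2))
E
python3 - <<'E'
from turn import *
hop(T,np.pi);grip_bar(np.pi)
turn(4.45)
E
```

```text
q6 -1.48
grip 10.8 [0.5333 0.1215 0.0874] [0.4 0.4 3.2] [-0.09 -0.11  0.03]
-1.13 M [-0.06 -0.33 -0.15] F [ 1.9 -0.4 -0.3] 10.4 54.3
-0.78 M [-0.17 -0.71 -0.04] F [ 5.2 -0.8 -1. ] 10.2 54.7
-0.43 M [-0.36 -0.9  -0.12] F [ 4.5 -2.7 -2.7] 10.6 55.1
-0.08 M [-0.58 -0.9  -0.08] F [ 5.5 -3.4 -2.3] 10.5 55.6
0.27 M [-0.8  -0.91 -0.13] F [ 5.1 -4.2 -2.7] 10.5 56.0
0.62 M [-1.   -0.9  -0.12] F [ 3.6 -5.9 -1.7] 10.1 56.4
0.97 M [-1.11 -0.7  -0.12] F [ 3.3 -6.5 -1.4] 10.4 56.8
1.32 M [-1.26 -0.57 -0.11] F [ 2.8 -6.9 -0.6] 10.5 57.3
1.67 M [-1.32 -0.41 -0.1 ] F [ 1.6 -7.3 -0.4] 10.3 57.7
2.02 M [-1.29 -0.22 -0.12] F [ 0.9 -7.   2.3] 10.6 58.1
2.37 M [-1.27 -0.07 -0.12] F [-0.6 -6.2  2.2] 10.4 58.5
2.72 M [-1.11  0.   -0.14] F [-0.9 -5.6  2.4] 10.3 59.0
2.97 M [-1.09  0.22 -0.13] F [-1.4 -5.4  3.6] 10.5 59.3
```

```bash
python3 - <<'E'
from turn import *
let_go();move_l([*T,.16],.2);grip_bar(np.pi-4.45+np.pi)
turn(2.9,.2,.42)
E
```

```text
q6 -0.17
grip 10.7 [0.5332 0.1205 0.0874] [ 0.4 -5.7  3.9] [-1.    0.04  0.04]
0.03 M [-0.29  0.06 -0.17] F [-0.1 -0.7  1.8] 10.6 64.9
0.23 M [-0.28  0.05 -0.11] F [ 0.2 -1.9  2.3] 10.4 65.2
0.43 M [-0.25  0.03 -0.06] F [-1.1 -1.4  1.2] 10.3 65.5
0.63 M [-0.24  0.02 -0.03] F [-0.6 -1.2  2.9] 10.5 65.8
0.83 M [-0.2   0.04 -0.02] F [-0.4 -1.7  2.4] 10.4 66.2
1.03 M [-0.22 -0.05 -0.01] F [-0.2 -1.3  2. ] 10.4 66.5
1.23 M [-0.15 -0.02  0.04] F [ 0.5 -1.   2.1] 10.7 66.8
1.43 M [-0.08 -0.13  0.04] F [ 0.3 -0.5  2.3] 10.7 67.1
1.63 M [-0.07 -0.1   0.1 ] F [0.4 0.  1.8] 10.4 67.4
1.83 M [-0.06 -0.25  0.14] F [ 1.  -1.1  1.1] 10.9 67.7
2.03 M [-0.07 -0.28  0.17] F [ 0.6 -0.5  0.8] 10.3 68.0
2.23 M [-0.11 -0.31  0.16] F [ 2.5 -0.1  1.1] 10.8 68.3
2.43 M [-0.06 -0.39  0.17] F [ 2.5 -0.3  0.8] 10.3 68.6
2.63 M [-0.07 -0.49  0.16] F [ 2.  -0.1 -0.1] 10.6 68.9
2.73 M [-0.1  -0.57  0.18] F [1.9 0.  0.7] 10.5 69.2
```

```bash
python3 - <<'E'
from turn import *
s=get_state();print(np.round(s["tau"],2))
f=grab_frame("scene");a=cv2.convertScaleAbs(f["img"][140:260,210:330,::-1],alpha=1.5);cv2.imwrite("pics/h9.png",cv2.resize(a,None,fx=5,fy=5,interpolation=cv2.INTER_CUBIC))
E
```

```text
[  0.28 -45.87  19.78   1.09   0.14   0.27]
```

View pics/h9.png

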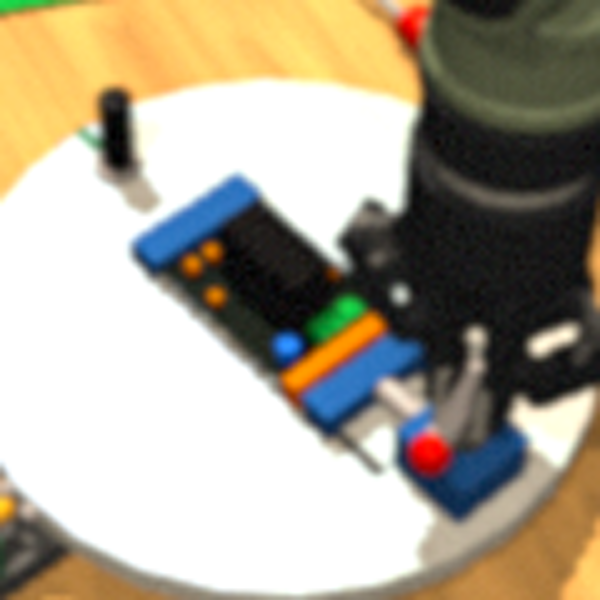

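```bash
python3 - <<'E'
from turn import *
f=grab_frame("scene")
for a in range(-10,80,10):
    t=np.radians(a);print(a,w2pix(f,[T[0]+.038*np.cos(t),T[1]+.038*np.sin(t),.104]).round(1),end=";")
a=f["img"];m=((a[:,:,0]>90)&(a[:,:,1]<45)&(a[:,:,2]<45)).astype(np.uint8)
n,l,st,ce=cv2.connectedComponentsWithStats(m);print([(st[i,4],ce[i].round(1)) for i in range(1,n) if st[i,4]>10])
C=np.array([.5575,.0042]);c,s=np.cos(.208),np.sin(.208)
# blue jaw front top edge pixel positions vs pad offset
for y in(.042,.05,.052,.054,.056,.06,.07,.075,.08): print(y,[w2pix(f,[C[0]+c*x-s*y,C[1]+s*x+c*y,z]).round(1).tolist() for x,z in((.035,.064),(.035,.061))])
save(f,"j.png",(255,190,310,240),10)
E
```

```text
-10 [287.2 223.8];0 [288.6 226.2];10 [290.5 228.4];20 [292.9 230.3];30 [295.6 231.8];40 [298.5 233. ];50 [301.7 233.8];60 [304.9 234.1];70 [308.1 233.9];[(np.int32(24), array([291.6, 145.3])), (np.int32(144), array([154.9, 167.6])), (np.int32(2877), array([ 11. , 324.8])), (np.int32(39), array([295.4, 230.4]))]
0.042 [[266.7, 216.2], [266.6, 216.9]]
0.05 [[269.0, 218.4], [269.0, 219.1]]
0.052 [[269.6, 218.9], [269.6, 219.7]]
0.054 [[270.2, 219.5], [270.2, 220.2]]
0.056 [[270.8, 220.0], [270.8, 220.8]]
0.06 [[272.0, 221.1], [272.0, 221.9]]
0.07 [[275.1, 223.9], [275.0, 224.7]]
0.075 [[276.6, 225.3], [276.5, 226.1]]
0.08 [[278.1, 226.7], [278.1, 227.5]]
```

View pics/j.png

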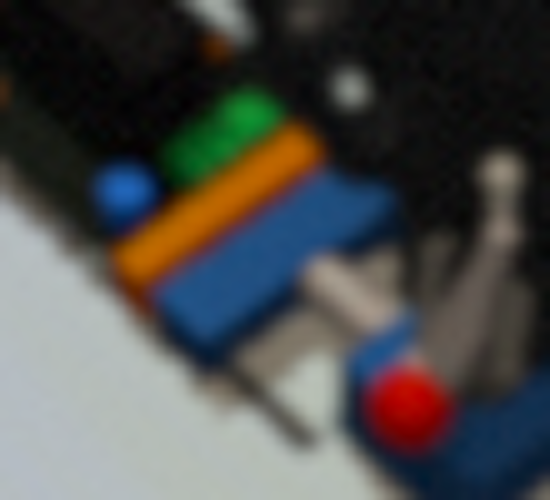

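```bash
python3 - <<'E'
from turn import *
q=list(get_state()["q"])
for i in range(4):
    q[5]-=.3;set_joints(q);s=get_state();print(round(q[5],2),np.round(s["wrist_torque"],2),gap())
let_go();sleep(.3);move_l([*T,.2],.2);move_l([.40,-.15,.2],.3);print(get_state()["clock"],np.round(get_state()["wrist_torque"],2))
F={c:grab_frame(c) for c in("top","scene")}
a=lambda f,c:cv2.resize(f["img"][c[1]:c[3],c[0]:c[2],::-1],(390,390),interpolation=cv2.INTER_CUBIC)
cv2.imwrite("pics/h10.png",cv2.convertScaleAbs(np.hstack([a(F["top"],(190,145,310,265)),a(F["scene"],(210,145,320,255))]),alpha=1.5))
from fit import *
C=[.5575,.0042]
M={c:mask(c,"module_centre",[*C,.06],F[c]) for c in F}
print("mod",fit([(F[c],M[c],lambda x:mod(x,.045)) for c in F],[*C,.208+np.pi/2],[.006,.006,.08]))
E
```

```text
2.42 [-0.02 -0.48  0.37] 10.5
2.12 [ 0.01 -0.49  0.36] 10.4
1.82 [ 0.08 -0.44  0.29] 10.6
1.52 [ 0.16 -0.38  0.32] 10.2
73.7333 [-0.01 -0.07  0.04]
no scene module_centre
mod (array([ 5.58580802e-01, -1.02589622e-03,  1.77150523e+00]), array([0.97]))
```

View pics/h10.png

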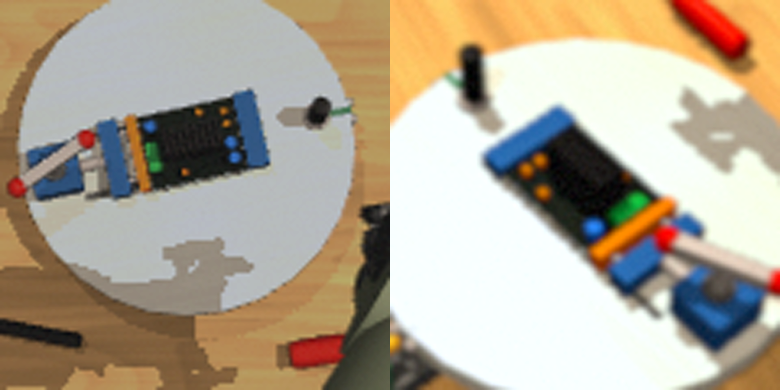

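```bash
python3 - <<'E'
from fit import *
C=np.array([.5575,.0042]);y0=.208
def P(a,z=.056): return [C[0]+.122*np.sin(y0+a),C[1]-.122*np.cos(y0+a),z]
for k in(0,1):
    qa=ik(P(0),list(down(y0+k*np.pi)));qb=ik(P(np.pi/2),list(down(y0+np.pi/2+k*np.pi)));print(k,np.round(qa,2),None if qb is None else np.round(qb,2))
ok=[k for k in(0,1) if -2.9<ik(P(0),list(down(y0+k*np.pi)))[5]-1.2 ]
k=max((0,1),key=lambda k:ik(P(0),list(down(y0+k*np.pi)))[5])
Y=y0+k*np.pi
q=ik(P(0,.2),list(down(Y)));set_joints(q);move_l(P(0,.12),.2)
print("hit",move_l(P(0),.06,until_force=8));grab(60)
print("grip",gap(),np.round(get_state()["contact_force"],1))
n=18
for i in range(1,n+1):
    a=np.pi/2*i/n;move_l(P(a),.06,list(down(Y+a)))
    if i in(1,2,3) or i%4==0 or i>=17:
        s=get_state();print(round(a,2),np.round(s["contact_force"],1),np.round(s["wrist_torque"],2),gap(),round(s["clock"],1))
f=grab_frame("scene");a=cv2.convertScaleAbs(f["img"][130:270,190:340,::-1],alpha=1.5);cv2.imwrite("pics/k1.png",cv2.resize(a,None,fx=4,fy=4,interpolation=cv2.INTER_CUBIC))
E
```

```text
0 [-0.32  0.57 -0.29  0.71  0.    1.04] [-0.07  0.7  -0.04  0.83  0.   -0.27]
1 [-0.32  0.57 -0.29  0.71  0.   -2.1 ] [-0.07  0.7  -0.04  0.83  0.    2.87]
hit False
grip 16.0 [0.  1.1 1.7]
0.09 [-0.2  1.6  3.4] [0.29 0.34 0.81] 16.3 77.4
0.17 [-3.   0.4  5.3] [0.12 0.87 0.76] 16.3 77.8
0.26 [-2.6  1.4  4.9] [-0.    0.93  0.8 ] 16.5 78.1
0.35 [-2.6 -0.   5.8] [-0.03  0.9   0.81] 16.4 78.4
0.7 [-3.1 -0.2  5.5] [ 0.04  0.6  -0.15] 16.7 79.7
1.05 [-2.   4.7  6.2] [0.58 0.35 0.05] 16.6 81.0
1.4 [-2.6  3.2  5.7] [0.45 0.55 0.  ] 16.6 82.3
1.48 [-4.3  0.9  6.4] [-0.05  0.56 -0.17] 16.5 82.6
1.57 [-3.4 -6.2  6.6] [-0.85  0.84  0.56] 16.8 83.0
```

View pics/k1.png

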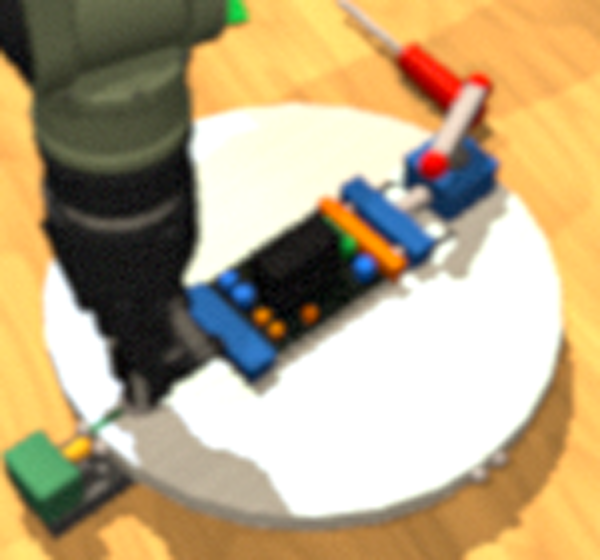

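```bash
cat > post.py <<'E'
from fit import *
C=np.array([.5575,.0042]);y0=.208
def P(a,z=.056): return [C[0]+.122*np.sin(y0+a),C[1]-.122*np.cos(y0+a),z]
def yawfit():
    F={c:grab_frame(c) for c in("top","scene")};x0=[.5627,.0052,.208+np.pi]
    M={c:mask(c,"module_centre",[*x0[:2],.06],F[c]) for c in F}
    for cs in(("top",),("scene",),("top","scene")):
        if all(M[c] is not None for c in cs):
            x,i=fit([(F[c],M[c],lambda x:mod(x,.045)) for c in cs],x0,[.006,.006,.08]);print("mod",cs,x.round(4),"table~",round(x[2]-np.pi/2-.205,3),i)
    return F
E
python3 - <<'E'
from post import *
for a in(1.59,1.61):
    move_l(P(a),.04,list(down(y0+a)));s=get_state();print(a,np.round(s["contact_force"],1),np.round(s["wrist_torque"],2))
let_go();sleep(.3)
move_l(P(1.61,.2),.2);move_l([.45,-.25,.22],.3)
F=yawfit()
for t,z in(("film_cap_centre",.02),("transformer_centre",.02),("can_cap_centre",.024),("relay_centre",.018)): loc(t,z,("scene",))
tp=tip_of("scene","post");print([pix2w(F["scene"],x["centre"],.07).round(3) for x in tp[:1]],P(np.pi/2,.07))
a=lambda f,c:cv2.resize(f["img"][c[1]:c[3],c[0]:c[2],::-1],(390,390),interpolation=cv2.INTER_CUBIC)
cv2.imwrite("pics/k2.png",cv2.convertScaleAbs(np.hstack([a(F["top"],(185,125,315,255)),a(F["scene"],(185,120,345,280))]),alpha=1.5))
print(get_state()["clock"],np.round(get_state()["contact_force"],1))
E
```

```text
1.59 [-3.4 -7.2  6.1] [-1.21  0.79  0.44]
1.61 [ -2.3 -10.6   5.3] [-1.94  0.55  0.21]
mod ('top',) [0.5654 0.0059 3.3909] table~ 1.615 [0.89]
mod ('scene',) [5.5550e-01 6.0000e-04 3.3987e+00] table~ 1.623 [0.88]
mod ('top', 'scene') [0.5616 0.0039 3.3742] table~ 1.598 [0.88 0.85]
scene film_cap_centre 0.69 244 [0.513 0.345] [(32, 12), (34, 99)]
scene transformer_centre 0.23 195 [ 0.385 -0.083] [(106, 37), (29, 113)]
scene can_cap_centre 0.79 229 [0.554 0.345] [(41, 25), (24, 118)]
scene can_cap_centre 0.24 7642 [0.537 0.337] [(243, 11), (175, 92)]
scene relay_centre 0.68 238 [0.476 0.301] [(41, 177), (30, 76)]
scene relay_centre 0.65 192 [0.552 0.344] [(37, 28), (22, 122)]
[array([0.676, 0.033, 0.07 ])] [np.float64(0.6768703971385354), np.float64(0.029393417532925833), 0.07]
87.35 [ 0.2 -0.8  0. ]
```

View pics/k2.png

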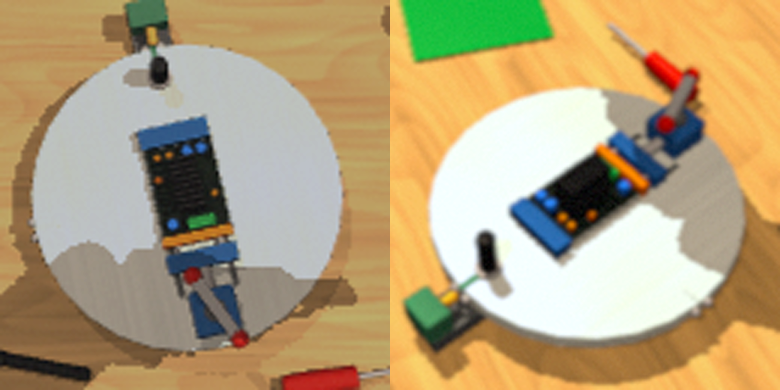

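```bash
python3 - <<'E'
from post import *
a=1.571
set_joints(ik(P(a,.2),list(down(y0+a))));move_l(P(a,.12),.2);print(move_l(P(a),.06,until_force=8))
grab(60);s=get_state();print(gap(),np.round(s["contact_force"],1),np.round(s["wrist_torque"],2))
move_l(P(1.563),.03,list(down(y0+1.563)));s=get_state();print(np.round(s["contact_force"],1),np.round(s["wrist_torque"],2),np.round(np.array(s["position"])-P(1.563),4))
let_go();sleep(.3)
move_l(P(1.563,.2),.2);move_l([.45,-.25,.22],.3)
F=yawfit()
f=F["top"]
cv2.imwrite("pics/k3.png",cv2.convertScaleAbs(cv2.resize(f["img"][115:235,195:315,::-1],(600,600),interpolation=cv2.INTER_CUBIC),alpha=1.5))
g=F["scene"];print("relay",[pix2w(g,x["centre"],.018).round(3) for x in spot_in("scene","relay_centre")[:2]],"transf",[pix2w(g,x["centre"],.02).round(3) for x in spot_in("scene","transformer_centre")[:2]],"bin",[pix2w(g,x["centre"],.004).round(3) for x in tip_of("scene","bin_in")[:1]])
cv2.imwrite("pics/bin.png",cv2.convertScaleAbs(cv2.resize(g["img"][250:384,280:440,::-1],(640,536)),alpha=1.5))
E
```

```text
False
16.7 [-0.3 -3.3  0.6] [-0.62  0.11  0.04]
[-1.1 -0.9  2.8] [-0.25  0.21  0.09] [0.0001 0.     0.0003]
mod ('top',) [0.5639 0.0041 3.3588] table~ 1.583 [0.92]
mod ('scene',) [5.5720e-01 1.4000e-03 3.3457e+00] table~ 1.57 [0.91]
mod ('top', 'scene') [5.6120e-01 2.6000e-03 3.3381e+00] table~ 1.562 [0.9 0.9]
relay [] transf [array([0.605, 0.343, 0.02 ]), array([0.551, 0.025, 0.02 ])] bin [array([0.537, 0.346, 0.004])]
```

```bash
python3 - <<'E'
from post import *
for c in("scene","top"):
    f=grab_frame(c);h,s,v=cv2.split(cv2.cvtColor(f["img"],cv2.COLOR_RGB2HSV))
    n,l,st,ce=cv2.connectedComponentsWithStats(((h>24)&(h<36)&(s>150)&(v>60)).astype(np.uint8))
    print(c,[(int(st[i,4]),pix2w(f,ce[i],.018).round(3).tolist()) for i in range(1,n) if st[i,4]>20])
    print([ (t,[(round(x["score"],2),pix2w(f,x["centre"],.018).round(3).tolist()) for x in spot_in(c,t)[:2]]) for t in("relay_centre","marker","spool","flux_pot","driver","transformer_centre","film_cap_centre")])
    u=spot_in(c,"bin_in");m=silhouettes(c,"post")
s=get_state();print(s["clock"],np.round(s["contact_force"],1))
E
```

```text
scene [(1687, [0.83, -0.43, 0.018]), (145, [0.471, 0.299, 0.018]), (561, [0.891, 0.093, 0.018])]
[('relay_centre', [(0.82, [0.479, 0.301, 0.018])]), ('marker', []), ('spool', [(0.89, [0.742, 0.258, 0.018]), (0.37, [0.374, -0.146, 0.018])]), ('flux_pot', [(0.62, [0.746, -0.248, 0.018])]), ('driver', [(0.71, [0.375, -0.155, 0.018])]), ('transformer_centre', [(0.78, [0.599, 0.341, 0.018])]), ('film_cap_centre', [(0.66, [0.511, 0.343, 0.018])])]
top [(210, [0.902, 0.112, 0.018]), (1706, [0.834, -0.423, 0.018]), (69, [0.478, 0.303, 0.018])]
[('relay_centre', [(0.61, [0.474, 0.301, 0.018])]), ('marker', [(0.75, [0.405, 0.178, 0.018]), (0.25, [0.439, -0.032, 0.018])]), ('spool', [(0.68, [0.767, 0.253, 0.018])]), ('flux_pot', [(0.62, [0.754, -0.244, 0.018]), (0.62, [0.53, 0.35, 0.018])]), ('driver', [(0.53, [0.377, -0.126, 0.018])]), ('transformer_centre', [(0.54, [0.599, 0.358, 0.018]), (0.44, [0.514, -0.011, 0.018])]), ('film_cap_centre', [(0.53, [0.525, 0.341, 0.018])])]
95.8917 [ 0.2  0.4 -0.1]
```

```bash
python3 -c "
from cell import *
sign_off()"
```

```text
the job is handed in; nothing more can be done
```

The job is handed in at about 96 s on the robot's clock. As far as I could measure, every step was met, but `sign_off()` gives no verdict.

- **Loose parts:** All four (transformer, relay, can capacitor, film capacitor) went into the bin. The relay later shifted about 45 mm inside the bin while the arm was away from it. Both cameras still show it inside the walls, about 60 mm and 44 mm from the centre.
- **Module and vise:** The module sat down flat between the jaws. I turned the T-handle 7.35 rad clockwise, which was about 3 rad past the pinch and more than needed. I then backed off 1.2 rad, leaving about 1.9 rad past the pinch, and let go. There is no direct reading of the clamp force. The evidence is the rising wrist moment (its sign offset was odd), the module still snug between the jaws, and the visibly compressed pad.
- **Turntable:** I turned it by gripping the black post. The first release looked slightly past the detent (1.60 to 1.62 rad by camera), so I re-gripped the post and eased it back. The last camera fits gave 1.56 to 1.58 rad against the target of 1.571.
- **Last checks:** The tool was touching nothing (under 0.5 N). The spool, flux pot, screwdriver and marker were found where they started, within detection scatter of up to about 30 mm. The scene camera missed the marker in that check, so its position comes from the top camera alone.
- **Not checked by eye:** I had used up the picture limit before the end. The last views of the bin and the turntable were checked only with the networks and colour measurements.

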